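# Clamp a strap to a block with a bench bar clamp

### The arm

A 6-joint arm with a two-finger parallel gripper is mounted at the origin on the work surface. World frame = base frame: x ahead of the robot, y to its left, z up, the work surface at z = 0. Lengths are in mm, angles in degrees, forces in N, time in s.
With the tool pointing down it reaches from about 350 to 925 mm from the base axis. Payload 6.4 kg.
Tool frame: the origin (TCP) lies at the very end of the fingers, on their centre line; the grasp point (between the pads) lies 19 mm behind it (arm.hold_point_z is the distance from the TCP to the grasp point, in mm); z points along the fingers, y is the line along which they close (so a half turn about z gives the same grasp; the last joint's range is limited). The gripper opens to 85 mm and grips with 20 to 120 N. Pads are 22 mm wide; open, the fingers measure 114 mm over their backs; the gripper's body (76 mm by 85 mm) begins 54 mm behind the grasp point. The pads swing forward as they close: fully open they stand 13 mm farther back than shut.
Start: joints at [-81.652, 14.043, 89.255, -0, 76.702, -9.975], TCP at [204.35, -617.054, 231.29] pointing down, gripper open.
Joint ranges: [-179.41, 179.41], [-58.25, 129.5], [7.25, 145.43], [-54.29, 234.29], [11.92, 165.04], [-157.13, 157.13]. Speed limits (degrees/s): [147.25, 147.25, 180, 180, 180, 180].

### API

Orientations are given as a 3x3 rotation matrix whose columns are the frame's x, y, z axes.
In Python, from workcell import arm, grab_frame, job_done gives the robot as it stands.
- The arm moves only by the tool step_arm, never from a script. Its argument "moves" is one flat list of numbers, 7 for each row, row after row: the shift along the tool's x, y, z in cm, then the turn, a rotation vector about the tool's x, y, z in degrees, then the opening, from -1 (shut) to 1 (fully open), so that 0 is half open. A call has 1 to 12 rows; each row shifts and turns the commanded pose from where the row before left it, along the tool's axes as they then stand; what a row does not reach is not made up. A row lasts 1/10 s, in which the tool goes at most 50 mm and 8.59 degrees, less where a joint would pass 70% of its speed; a pose out of reach is approached as far as the arm can. A call is refused whole if a number of a shift passes 5 or a number of a turn 8.59, either way. A call with a gripper value outside its range is refused whole. The fingers move at their own pace and stop on an object; "newtons" is the grip in N (left out, the last holds). Time passes only in rows, so rows that do not move let the fingers close. It gives the time, the measured TCP pose, the force, the opening and the grip force at its end, in the units of the state.
- arm.read_state(): the state, without advancing time (a new reading comes with each control period).
- grab_frame(name): name is "scene" or "side" or "wrist"; returns a dict with "pixels" (420x560x3 uint8, blue, green, red), "range_z" (420x560 float32, mm along the optical axis (not along the pixel's ray), 0 where there is no reading), "camera_matrix" (3x3 intrinsics, pixels), "rvec" (rotation vector, rad) and "tvec" (3), from world to camera coordinates, as OpenCV has them. Camera axes: x right, y down, z forward; pixel columns grow to the right and rows downward; lengths in mm; the calibration is good to about 2 mm. A picture is of the moment at which its call begins.
- job_done(): hands the job in; it is judged then, once.
The state is a dict: "t": time; "qpos": joint angles; "qvel": joint speeds; "joint_efforts": joint torques, N m; "tcp_pos": TCP position; "ee_rot": TCP orientation; "force": force on the tool from outside, world axes, zero at the start; "wrist_torque": the same for the moment, N m; "grip_width": finger opening in mm; "gripper_force": force on a finger pad.
Only numpy, scipy, OpenCV 4.12 (cv2) and the standard library are available. Lean on these libraries where they do the work, as an engineer would, in place of code of your own. Each camera call takes 0.05 s, during which the arm holds its last target. There are 200 camera calls.

### The job

Clamp the steel strap down onto the timber block with the red bench clamp: push the jaw down its bar by the yellow thumb plate until its sprung orange nose meets the strap and the jaw cocks and binds on the bar, a gentle push that must stay under 20 N. Only then take the wooden handle and screw it clockwise until the nose's spring is squeezed to about two thirds of its travel, firm but not solid. Do not shift the strap or block or disturb the things lying about.

Things in the scene. Friction and masses are not known exactly. Their poses are not given: they have to be found in the camera images.
- clamp: Bench bar clamp, bolted down. Dark blue base plate 235 x 130 x 15 mm; a serrated steel bar, 20 mm (x) by 10 mm (y), stands up from it to 200 mm above the table. Origin on the table under the bar's centre; x points level from the bar toward the spindle (100 mm away), z up. Its yaw varies by about 0.5 rad either way.
- jaw (a joint): Travel of the jaw down the bar, m, 0 (top) to 0.068; starts at 0 to 0.030, stays where left. The nose meets the strap at 0.040 to 0.055 (it depends on how far the spindle is screwed out, not measured: feel it); the jaw binds 4 to 5 mm further, the push then rising some 10 N per mm. Sliding takes 4 to 6 N at the thumb plate; 10 to 13 N binds it. Pushed at the handle it jams the wrong way.
- jaw_tilt (a joint): Tilt of the jaw on the bar, rad: near 0 at rest, leaning to 0.03 while it is pushed along freely, 0.036 to 0.046 when cocked hard and binding with the spindle end up. A weak spring centres it.
- thumb (a point): Centre of the top face of the jaw's yellow thumb plate: 32 mm along the clamp's x, 34 mm across, 8 mm thick, 36 mm from the bar's centre on the side away from the spindle, 46 mm above the jaw's middle. It is 213 mm above the table at jaw travel 0. The bar's near face is 26 mm from this point and stands up to 52 mm above the plate when the jaw is down. Push straight down here with closed fingers.
- handle_grip (a point): Point on the axis of the wooden handle, 17 mm below its top end: an upright round handle 28 mm in diameter and 80 mm long, with dark flutes and a white mark on top, on the spindle 100 mm from the bar. Grip it here from above, at any yaw. Here it is 255 to 270 mm above the table at jaw travel 0, and follows the jaw and the screw down.
- wood_handle: The wooden handle itself; origin on its axis 103 mm below the grip point, z up the spindle. It starts partly screwed in by an unknown turn, with at least 5 rad left. Clockwise seen from above drives spindle and handle down 1.9 mm per rad (12 mm per turn); let the hand follow. It stays where left; friction 0.11 N m, load adds up to 0.08 N m.
- foot (a joint): How far the sprung orange nose (24 mm ball under the spindle, pressing on the strap) is pushed into the spindle, m, from 0 to its stop at 0.006. The spring gives 6 N per mm, so this shows the clamping force; pushing the jaw until it binds gives about 0.0006 to 0.0015. Once the jaw is bound each radian of the handle adds about 1.4 mm (8.5 N).
- head: Red sliding jaw: collar on the bar, arm 26 mm high and 22 mm wide to the spindle, with the yellow thumb plate. Origin at the middle of the collar on the bar's axis; x along the arm to the spindle.
- strap: Loose flat steel strap 50 x 165 x 6 mm lying across the top of the block; origin at the centre of its underside, its top face is 66 mm above the table.
- block: Loose pale timber block 85 x 120 x 45 mm on the clamp's base plate; origin at the centre of its underside.
- hammer: Loose hammer, 260 mm, bystander.
- wrench: Loose steel wrench, 180 mm, bystander.
- screwdriver: Loose red-handled screwdriver, 200 mm, bystander.
- tin: Loose blue-banded tin, 72 mm in diameter and 100 mm high, bystander.
- bearing: Loose steel bearing ring, 60 mm in diameter and 18 mm high, bystander.
There are look-alikes about, which are no part of the job. What is shaped like the strap but pink is not meant.

How it is judged:
By the outcome, as a careful person would: the job done as asked, in the order asked, and still so for the second after the job is handed in, with the robot touching nothing.
It also fails if it takes over 67 s, if anything falls off the work surface, if the arm or the gripper's body presses on something with over 40 N, if the wrist force passes 120 N, or if a joint passes its speed limit or range.

## Working session

There is one attempt and no reset: what is moved stays moved. The work goes in short steps, Python scripts to look and compute and a tool call to move; the robot and the scene stay as the last step left them, time stands still between calls to the robot, and variables do not carry over. Pictures are saved under pics/ and viewed, at most 10 in all, crops included, and the job is handed in when it is done.

Besides the shell and the picture viewer there is one more tool, called as name(argument=value, ...) on one line, values as JSON. step_arm: Moves the arm, as the interface text tells. Its arguments: {"type":"object","properties":{"moves":{"type":"array","items":{"type":"number"}},"newtons":{"type":"number"}},"required":["moves"]}

```bash
mkdir -p pics
cat > h.py <<'E'
import numpy as np, cv2
from workcell import arm, grab_frame, job_done
def cloud(f):
    z=f["range_z"].astype(float); K=f["camera_matrix"]; R=cv2.Rodrigues(np.array(f["rvec"],float))[0]; t=np.array(f["tvec"],float).ravel()
    v,u=np.mgrid[:z.shape[0],:z.shape[1]]
    P=np.stack([(u-K[0,2])/K[0,0]*z,(v-K[1,2])/K[1,1]*z,z],-1)
    W=(P-t)@R; W[z<=0]=np.nan
    return W
E
python3 - <<'E'
from h import *
a=grab_frame("scene");b=grab_frame("side")
for n,f in(("scene",a),("side",b)):
    cv2.imwrite(f"pics/{n}0.png",f["pixels"]); np.savez(f"{n}0.npz",**f)
print(arm.read_state()["ee_rot"],arm.read_state()["force"],arm.hold_point_z)
E
```

```text
[[ 9.49291451e-01  3.14397317e-01 -2.60282379e-04]
 [ 3.14397272e-01 -9.49289848e-01  1.77189401e-03]
 [ 3.09995303e-04 -1.76387591e-03 -9.99998396e-01]] [ 0.295594   -0.2937847   0.77477503] 18.700000000000003
```

View pics/scene0.png

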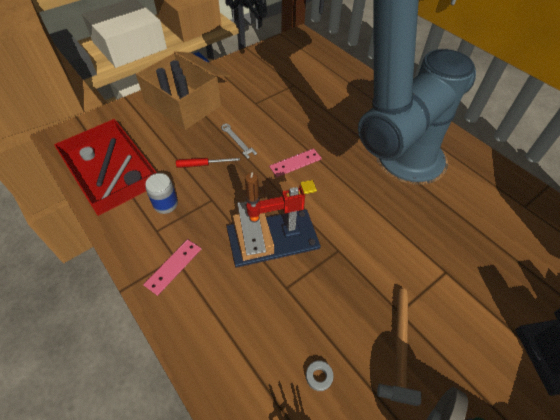

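View pics/side0.png

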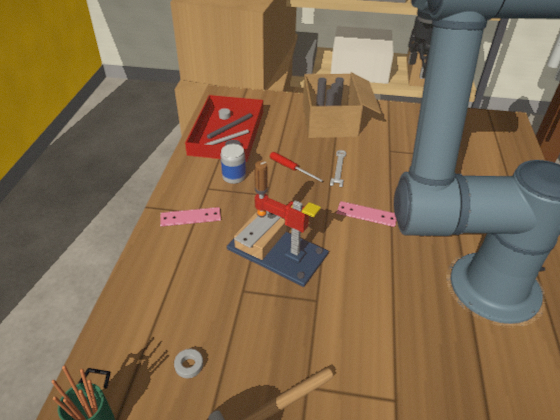

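The scene view shows the clamp: yellow thumb plate at (308,187), red jaw (280,203), handle (253,185), grey strap (255,232) and blue base (275,238). The look-alikes are the pink straps at (296,161) and (173,267). In the side view the thumb plate is at (311,210) and the handle at (261,177). The yellow thing in the background is a wall or mat, not the plate.

Run:
```python
from h import *
for n,(x0,y0,x1,y1) in (("scene",(215,160,330,275)),("side",(215,150,340,285))):
    f=dict(np.load(n+"0.npz")); W=cloud(f); hsv=cv2.cvtColor(f["pixels"],cv2.COLOR_BGR2HSV)
    roi=np.zeros(hsv.shape[:2],bool); roi[y0:y1,x0:x1]=1; roi&=~np.isnan(W[...,0])
    H,S,V=[hsv[...,i] for i in range(3)]
    m={"yellow":(H>22)&(H<36)&(S>150)&(V>100),"red":((H<5)|(H>174))&(S>180)&(V>60),"blue":(H>100)&(H<130)&(S>70)&(W[...,2]<25),
       "high":(W[...,2]>222)}
    for k,mm in m.items():
        mm=mm&roi; P=W[mm]
        if len(P)<5: print(n,k,len(P));continue
        print(n,k,len(P),"med",np.median(P,0).round(1),"p5",np.percentile(P,5,0).round(),"p95",np.percentile(P,95,0).round())
        if k in("blue",):
            r=cv2.minAreaRect(P[(abs(P[:,2]-15)<5),:2].astype(np.float32)); print(r)
        if k=="yellow":
            top=P[P[:,2]>np.percentile(P[:,2],90)-5]; print(" rect",cv2.minAreaRect(top[:,:2].astype(np.float32)),np.median(top,0))
        if k=="high": print(" top",np.mean(P[P[:,2]>P[:,2].max()-6],0),P[:,2].max())
    cv2.imwrite(f"pics/{n}_crop.png",cv2.resize(f["pixels"][y0:y1,x0:x1],None,fx=4.4,fy=4.4,interpolation=cv2.INTER_CUBIC))
```

```text
scene yellow 151 med [466.9  12.8 200.6] p5 [452.  -5. 197.] p95 [481.  28. 203.]
 rect ((466.1059875488281, 11.183733940124512), (34.8111457824707, 29.9987735748291), 68.8121109008789) [466.8563038   12.00913639 200.63704881]
scene red 779 med [530.9 -13.1 166.3] p5 [485. -41. 136.] p95 [602.  15. 184.]
scene blue 1526 med [522.9   9.3  14.1] p5 [449. -78.  11.] p95 [656.  59.  17.]
((547.8770141601562, -22.566688537597656), (129.25047302246094, 229.52767944335938), 66.74190521240234)
scene high 275 med [595.2 -34.5 258.8] p5 [581. -52. 227.] p95 [604. -29. 272.]
 top [591.63560487 -41.15701799 270.60604735] 273.85471514406345
side yellow 167 med [464.7  12.2 201. ] p5 [450.  -8. 195.] p95 [480.  28. 204.]
 rect ((464.7322998046875, 10.678810119628906), (36.91963195800781, 31.550979614257812), 66.1607894897461) [464.98040864  12.75705992 201.065049  ]
side red 995 med [548.1 -20.5 158.5] p5 [ 484. -400.   16.] p95 [627.  15. 183.]
side blue 639 med [507.4  20.7  14.5] p5 [446. -57.  11.] p95 [646.  62.  21.]
((609.8153076171875, -77.29296875), (187.83645629882812, 420.438232421875), 49.14804458618164)
side high 276 med [589.2 -33.9 254.9] p5 [577. -50. 227.] p95 [604. -28. 272.]
 top [590.19223668 -41.45578263 270.87741661] 274.09485350615927
```

View pics/scene_crop.png

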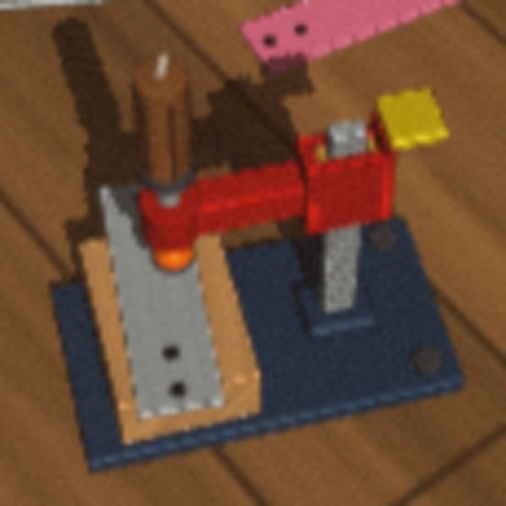

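Chosen: the clamp's yellow plate at crop (410,118) and the wooden handle at (165,120). The pink straps are excluded.

- Thumb: (466, 11, 201), which puts the jaw travel at about 12 mm.
- Handle axis: (591, -41). It is 136 mm from the thumb, which matches 36+100.
- Clamp yaw: about -22.7°.

I'll move above the thumb, closing the fingers on the way.

step_arm(moves=[0, 0, -3, 0, 0, 0, -1, 0, 0, -3, 0, 0, 0, -1, 2.5, -2.9, 0, 0, 0, 0, -1, 2.5, -2.9, 0, 0, 0, 0, -1, 2.5, -2.9, 0, 0, 0, 0, -1, 2.5, -2.9, 0, 0, 0, 0, -1, 2.5, -2.9, 0, 0, 0, 0, -1, 2.5, -2.9, 0, 0, 0, 0, -1, 2.5, -2.9, 0, 0, 0, 0, -1, 2.5, -2.9, 0, 0, 0, 0, -1, 2.5, -2.9, 0, 0, 0, 0, -1, 2.5, -2.9, 0, 0, 0, 0, -1])

```text
t: 1.3
tcp_pos: [350.7, -261.5, 290.9]
ee_rot: [[0.949, 0.314, -0.0], [0.314, -0.949, 0.0], [-0.0, -0.0, -1.0]]
force: [0.5, -0.1, 1.1]
grip_width: -0.2
gripper_force: 0.0
```

step_arm(moves=[2.5, -2.9, 0, 0, 0, 0, -1, 2.5, -2.9, 0, 0, 0, 0, -1, 2.5, -2.9, 0, 0, 0, 0, -1, 2.5, -2.9, 0, 0, 0, 0, -1, 2.5, -2.9, 0, 0, 0, 0, -1, 2.5, -2.9, 0, 0, 0, 0, -1, 2.5, -2.2, 0, 0, 0, 0, -1, 1.9, -2.2, 0, 0, 0, 0, -1, 0, 0, 0, 0, 0, -8.2, -1, 0, 0, 0, 0, 0, -8.2, -1, 0, 0, 0, 0, 0, -8.2, -1, 0, 0, 0, 0, 0, -8.2, -1])

```text
t: 2.5
tcp_pos: [465.8, 5.0, 290.8]
ee_rot: [[0.623, 0.782, -0.001], [0.782, -0.623, 0.0], [-0.0, -0.001, -1.0]]
force: [0.0, 0.1, -0.9]
grip_width: -0.0
gripper_force: 0.0
```

step_arm(moves=[0, 0, 0, 0, 0, -8.2, -1, 0, 0, 0, 0, 0, -8.2, -1, 0, 0, 0, 0, 0, -8.2, -1, 0, 0, 0, 0, 0, -8.2, -1, 0, 0, 0, 0, 0, -8.2, -1, 0, 0, 0, 0, 0, -8.2, -1, 0, 0, 0, 0, 0, -8.2, -1, 0, 0, 0, 0, 0, -8.2, -1, 0, 0, 0, 0, 0, -8.2, -1, 0, 0, 0, 0, 0, -8.2, -1, 0, 0, 0, 0, 0, -8.2, -1, 0, 0, 0, 0, 0, -8.2, -1])

```text
t: 3.7
tcp_pos: [465.8, 4.9, 290.8]
ee_rot: [[-0.865, 0.502, -0.001], [0.502, 0.865, 0.0], [0.001, -0.0, -1.0]]
force: [0.5, -1.2, 0.8]
grip_width: 0.2
gripper_force: 0.0
```

Run:
```python
from h import *
s=arm.read_state(); print(s)
f=grab_frame("wrist"); cv2.imwrite("pics/w1.png",f["pixels"]); np.savez("w1.npz",**f)
W=cloud(f); hsv=cv2.cvtColor(f["pixels"],cv2.COLOR_BGR2HSV); H,S,V=cv2.split(hsv)
P=W[(H>22)&(H<36)&(S>150)&(V>100)&(W[...,2]>150)&(W[...,2]<230)]
print(len(P)); 
if len(P)>20: print(cv2.minAreaRect(P[:,:2].astype(np.float32)),np.median(P,0))
```

```text
{'t': 3.7, 'qpos': array([-1.33898628e+01, -1.43711828e+01,  1.11383524e+02,  1.47449946e-03,
        8.30384207e+01, -7.32526721e+01]), 'qvel': array([-1.86359772e-02, -3.03937190e-02, -1.07149079e-02,  5.70389741e-02,
        2.69449654e-02, -8.11546697e+01]), 'joint_efforts': array([ 8.09610865e-04, -2.32045823e+01, -3.37404263e+01, -2.79915430e-04,
        2.50505509e-03,  1.17813416e+00]), 'tcp_pos': array([465.83169476,   4.86335224, 290.81806349]), 'ee_rot': array([[-8.64823770e-01,  5.02074810e-01, -8.55971609e-04],
       [ 5.02074810e-01,  8.64824162e-01,  2.30020113e-04],
       [ 8.55752234e-04, -2.30834922e-04, -9.99999607e-01]]), 'force': array([ 0.45062097, -1.19479033,  0.82234575]), 'wrist_torque': array([-0.01808061,  0.01265131, -0.08009753]), 'gripper_force': 0.0, 'grip_width': 0.2184041034702468}
2386
((465.3796081542969, 9.284833908081055), (33.802467346191406, 31.95755958557129), 66.85967254638672) [464.56975418   9.69852065 201.07671003]
```

The wrist view agrees: thumb plate about 33 mm square, centred at (465, 10, 201). I'll finish the turn, shift over it and go down to 10 mm above.

step_arm(moves=[0, 0, 0, 0, 0, -7.8, -1, 0.25, 0.45, 0, 0, 0, 0, -1, 0, 0, 2.5, 0, 0, 0, -1, 0, 0, 2.5, 0, 0, 0, -1, 0, 0, 2.0, 0, 0, 0, -1, 0, 0, 1.0, 0, 0, 0, -1, 0, 0, 0, 0, 0, 0, -1])

```text
t: 4.45
tcp_pos: [464.6, 10.3, 209.8]
ee_rot: [[-0.922, 0.387, -0.003], [0.387, 0.922, 0.001], [0.003, -0.001, -1.0]]
force: [-0.6, 0.1, 0.2]
grip_width: 0.3
gripper_force: 0.0
```

step_arm(moves=[0, 0, 0.4, 0, 0, 0, -1, 0, 0, 0.4, 0, 0, 0, -1, 0, 0, 0.3, 0, 0, 0, -1, 0, 0, 0.2, 0, 0, 0, -1, 0, 0, 0.2, 0, 0, 0, -1, 0, 0, 0.2, 0, 0, 0, -1, 0, 0, 0.2, 0, 0, 0, -1])

```text
t: 5.15
tcp_pos: [465.8, 9.9, 192.5]
ee_rot: [[-0.923, 0.386, 0.001], [0.386, 0.923, 0.0], [-0.001, 0.0, -1.0]]
force: [-1.8, 0.7, 4.3]
grip_width: 0.1
gripper_force: 2.2
```

step_arm(moves=[0, 0, 0.2, 0, 0, 0, -1, 0, 0, 0.2, 0, 0, 0, -1, 0, 0, 0.2, 0, 0, 0, -1, 0, 0, 0.2, 0, 0, 0, -1, 0, 0, 0.2, 0, 0, 0, -1, 0, 0, 0.2, 0, 0, 0, -1, 0, 0, 0.2, 0, 0, 0, -1])

```text
t: 5.85
tcp_pos: [465.7, 9.9, 178.2]
ee_rot: [[-0.923, 0.386, 0.0], [0.386, 0.923, 0.0], [-0.0, 0.0, -1.0]]
force: [-1.6, 1.3, 4.2]
grip_width: -0.0
gripper_force: 2.2
```

step_arm(moves=[0, 0, 0.2, 0, 0, 0, -1, 0, 0, 0.2, 0, 0, 0, -1, 0, 0, 0.1, 0, 0, 0, -1])

```text
t: 6.15
tcp_pos: [465.6, 10.0, 173.1]
ee_rot: [[-0.923, 0.386, 0.0], [0.386, 0.923, 0.0], [0.0, 0.0, -1.0]]
force: [-1.4, 2.0, 4.1]
grip_width: -0.2
gripper_force: 2.2
```

step_arm(moves=[0, 0, 0.1, 0, 0, 0, -1, 0, 0, 0.1, 0, 0, 0, -1, 0, 0, 0, 0, 0, 0, -1])

```text
t: 6.45
tcp_pos: [465.6, 9.9, 171.1]
ee_rot: [[-0.923, 0.386, 0.0], [0.386, 0.923, 0.0], [-0.0, 0.0, -1.0]]
force: [0.5, 2.4, 3.3]
grip_width: -0.1
gripper_force: 1.5
```

step_arm(moves=[0, 0, 0.1, 0, 0, 0, -1, 0, 0, 0.1, 0, 0, 0, -1, 0, 0, 0, 0, 0, 0, -1])

```text
t: 6.75
tcp_pos: [465.6, 9.9, 169.2]
ee_rot: [[-0.923, 0.386, 0.0], [0.386, 0.923, 0.0], [-0.0, 0.0, -1.0]]
force: [0.0, 1.3, 3.3]
grip_width: 0.4
gripper_force: 1.6
```

step_arm(moves=[0, 0, 0.1, 0, 0, 0, -1, 0, 0, 0.1, 0, 0, 0, -1])

```text
t: 6.95
tcp_pos: [465.6, 9.9, 167.3]
ee_rot: [[-0.923, 0.385, 0.0], [0.385, 0.923, 0.0], [-0.0, 0.0, -1.0]]
force: [-0.1, 2.3, 4.0]
grip_width: 0.3
gripper_force: 2.2
```

step_arm(moves=[0, 0, 0.1, 0, 0, 0, -1, 0, 0, 0.1, 0, 0, 0, -1])

```text
t: 7.15
tcp_pos: [465.6, 9.9, 165.2]
ee_rot: [[-0.923, 0.386, 0.0], [0.386, 0.923, 0.0], [-0.0, 0.0, -1.0]]
force: [0.7, 2.4, 3.9]
grip_width: 0.3
gripper_force: 2.2
```

step_arm(moves=[0, 0, 0.1, 0, 0, 0, -1, 0, 0, 0.1, 0, 0, 0, -1])

```text
t: 7.35
tcp_pos: [465.6, 9.9, 163.2]
ee_rot: [[-0.923, 0.386, 0.0], [0.386, 0.923, 0.0], [0.0, 0.0, -1.0]]
force: [0.2, 1.1, 3.9]
grip_width: 0.4
gripper_force: 2.2
```

step_arm(moves=[0, 0, 0.1, 0, 0, 0, -1, 0, 0, 0.1, 0, 0, 0, -1])

```text
t: 7.55
tcp_pos: [465.6, 9.9, 161.2]
ee_rot: [[-0.923, 0.386, 0.0], [0.386, 0.923, 0.0], [-0.0, 0.0, -1.0]]
force: [-0.2, 2.7, 3.9]
grip_width: 0.3
gripper_force: 2.2
```

step_arm(moves=[0, 0, 0.1, 0, 0, 0, -1])

```text
t: 7.65
tcp_pos: [465.5, 9.9, 160.2]
ee_rot: [[-0.923, 0.386, -0.0], [0.386, 0.923, 0.0], [0.0, 0.0, -1.0]]
force: [-0.9, 3.3, 5.3]
grip_width: -0.2
gripper_force: 2.5
```

step_arm(moves=[0, 0, 0.1, 0, 0, 0, -1])

```text
t: 7.75
tcp_pos: [465.3, 10.0, 159.2]
ee_rot: [[-0.923, 0.386, -0.001], [0.386, 0.923, 0.0], [0.001, 0.0, -1.0]]
force: [-2.0, 2.9, 5.5]
grip_width: 0.1
gripper_force: 3.0
```

step_arm(moves=[0, 0, 0.1, 0, 0, 0, -1])

```text
t: 7.85
tcp_pos: [465.1, 10.1, 158.2]
ee_rot: [[-0.923, 0.385, -0.002], [0.385, 0.923, 0.001], [0.002, -0.0, -1.0]]
force: [-3.8, 3.8, 6.9]
grip_width: 0.3
gripper_force: 3.5
```

step_arm(moves=[0, 0, 0.1, 0, 0, 0, -1])

```text
t: 7.95
tcp_pos: [464.9, 10.2, 157.2]
ee_rot: [[-0.923, 0.385, -0.002], [0.385, 0.923, 0.001], [0.002, -0.0, -1.0]]
force: [-4.0, 4.3, 6.9]
grip_width: -0.0
gripper_force: 4.0
```

step_arm(moves=[0, 0, 0.05, 0, 0, 0, -1])

```text
t: 8.05
tcp_pos: [464.7, 10.3, 156.6]
ee_rot: [[-0.923, 0.385, -0.003], [0.385, 0.923, 0.001], [0.003, -0.0, -1.0]]
force: [-4.0, 4.7, 7.4]
grip_width: -0.1
gripper_force: 4.1
```

step_arm(moves=[0, 0, 0.05, 0, 0, 0, -1])

```text
t: 8.15
tcp_pos: [464.6, 10.3, 156.2]
ee_rot: [[-0.923, 0.385, -0.003], [0.385, 0.923, 0.001], [0.003, -0.0, -1.0]]
force: [-5.3, 3.7, 7.7]
grip_width: -0.1
gripper_force: 4.4
```

step_arm(moves=[0, 0, 0.05, 0, 0, 0, -1])

```text
t: 8.25
tcp_pos: [464.5, 10.4, 155.8]
ee_rot: [[-0.923, 0.385, -0.003], [0.385, 0.923, 0.001], [0.003, -0.0, -1.0]]
force: [-5.2, 4.5, 10.4]
grip_width: 0.2
gripper_force: 4.9
```

step_arm(moves=[0, 0, 0.03, 0, 0, 0, -1])

```text
t: 8.35
tcp_pos: [464.5, 10.4, 155.6]
ee_rot: [[-0.923, 0.385, -0.003], [0.385, 0.923, 0.001], [0.004, -0.0, -1.0]]
force: [-5.8, 4.5, 10.4]
grip_width: -0.0
gripper_force: 5.3
```

step_arm(moves=[0, 0, 0, 0, 0, 0, -1])

```text
t: 8.45
tcp_pos: [464.5, 10.4, 155.5]
ee_rot: [[-0.923, 0.385, -0.003], [0.385, 0.923, 0.001], [0.004, -0.0, -1.0]]
force: [-5.0, 3.9, 9.3]
grip_width: 0.1
gripper_force: 4.9
```

Run:
```python
from h import *
from scipy.spatial.transform import Rotation as Ro
def red_tilt(f,x0,y0,x1,y1):
    W=cloud(f);hsv=cv2.cvtColor(f["pixels"],cv2.COLOR_BGR2HSV);H,S,V=cv2.split(hsv)
    return W,H,S,V
f=grab_frame("scene"); np.savez("scene1.npz",**f)
cv2.imwrite("pics/s1.png",cv2.resize(f["pixels"][160:275,215:330],None,fx=4.4,fy=4.4,interpolation=cv2.INTER_CUBIC))
print(arm.read_state()["force"],arm.read_state()["tcp_pos"])
```

```text
[-4.95050283  4.09023903  9.12969186] [464.50340209  10.39785152 155.56498778]
```

View pics/s1.png

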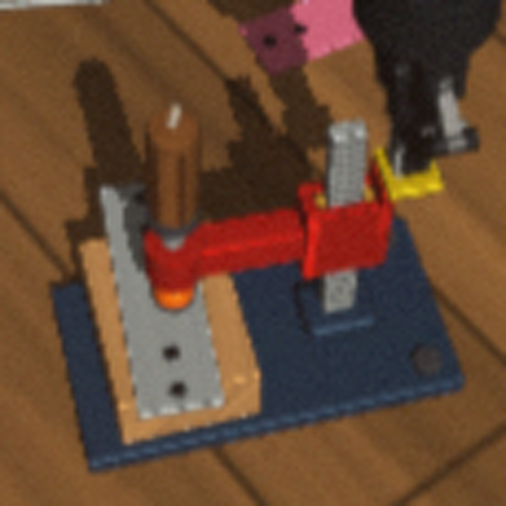

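The crop shows the nose on the strap at (175,298) and the jaw tilting, with the strap unmoved and the fingers on the yellow plate at (410,180). The push is about 10 N, so I'll go a little further to 13–14 N.

step_arm(moves=[0, 0, 0.05, 0, 0, 0, -1])

```text
t: 8.6
tcp_pos: [464.4, 10.4, 155.2]
ee_rot: [[-0.923, 0.385, -0.004], [0.385, 0.923, 0.001], [0.004, -0.0, -1.0]]
force: [-6.5, 6.0, 12.2]
grip_width: -0.2
gripper_force: 6.1
```

step_arm(moves=[0, 0, 0.03, 0, 0, 0, -1])

```text
t: 8.7
tcp_pos: [464.5, 10.4, 155.1]
ee_rot: [[-0.923, 0.385, -0.004], [0.385, 0.923, 0.001], [0.004, -0.0, -1.0]]
force: [-7.7, 5.3, 12.2]
grip_width: -0.0
gripper_force: 6.6
```

step_arm(moves=[0.05, 0, 0.03, 0, 0, 0, -1])

```text
t: 8.8
tcp_pos: [464.4, 10.5, 155.0]
ee_rot: [[-0.923, 0.385, -0.003], [0.385, 0.923, 0.001], [0.003, -0.0, -1.0]]
force: [-5.0, 4.6, 12.7]
grip_width: 0.2
gripper_force: 6.4
```

step_arm(moves=[0.03, 0, 0.03, 0, 0, 0, -1])

```text
t: 8.9
tcp_pos: [464.4, 10.5, 155.0]
ee_rot: [[-0.923, 0.385, -0.002], [0.385, 0.923, 0.0], [0.002, -0.0, -1.0]]
force: [-6.0, 4.3, 14.1]
grip_width: 0.2
gripper_force: 6.9
```

Bound: the plate has stopped at z=155 with 14 N of push. I'll release gently, rise and move above the handle while opening.

step_arm(moves=[0, 0, -0.1, 0, 0, 0, -1, 0, 0, -0.3, 0, 0, 0, -1, 0, 0, -2, 0, 0, 0, -1, 0, 0, -3.5, 0, 0, 0, -1, 0, 0, -4, 0, 0, 0, -1, 0, 0, -4, 0, 0, 0, 0, -2.5, 0, 0, 0, 0, 0, 0.3, -3, 0, 0, 0, 0, 0, 0.3, -3, 0, 0, 0, 0, 0, 0.3, -3, 0, 0, 0, 0, 0, 0.3, -2.1, 0.1, 0, 0, 0, 0, 0.3, 0, 0, 0, 0, 0, 0, 0.3])

```text
t: 10.1
tcp_pos: [591.6, -42.7, 291.5]
ee_rot: [[-0.922, 0.387, -0.002], [0.387, 0.922, -0.001], [0.002, -0.001, -1.0]]
force: [-0.0, 0.2, -0.2]
grip_width: 55.6
gripper_force: 0.0
```

```bash
cat > look.py <<'E'
from h import *
import sys
tag=sys.argv[1]
s=arm.read_state(); print(s["tcp_pos"].round(1),s["qpos"].round(1),s["grip_width"])
f0=dict(np.load("scene0.npz")); 
for n,(x0,y0,x1,y1) in (("scene",(215,150,330,275)),("side",(215,150,340,285))):
    f=grab_frame(n); np.savez(f"{n}_{tag}.npz",**f); W=cloud(f); H,S,V=cv2.split(cv2.cvtColor(f["pixels"],cv2.COLOR_BGR2HSV))
    roi=np.zeros(H.shape,bool); roi[y0:y1,x0:x1]=1
    br=roi&(H>3)&(H<20)&(S>80)&(np.hypot(W[...,0]-590,W[...,1]+41)<28)&(W[...,2]>160)&(W[...,2]<262)
    P=W[br]
    if len(P)>5: print(n,"handle",len(P),np.median(P,0).round(1),"zmax",np.percentile(P[:,2],98).round(1),"top",P[P[:,2]>np.percentile(P[:,2],98)-6].mean(0).round(1))
    y=roi&(H>22)&(H<36)&(S>150)&(V>100)&(W[...,2]>120)
    if y.sum()>5: print(n,"thumb",y.sum(),np.median(W[y],0).round(1))
    r=roi&((H<4)|(H>174))&(S>190)&(W[...,2]>90)&(W[...,2]<150); P=W[r]
    # top surface of arm: slope along clamp x
    a=np.radians(-22.7); u=(P[:,:2]-[499,-2.6])@[np.cos(a),np.sin(a)]
    k=(u>25)&(u<80); 
    b=np.floor(u/10)
    print(n,"armtop",[(int(i*10+5),np.percentile(P[b==i,2],95).round(1)) for i in range(-2,10) if (b==i).sum()>5])
    o=roi&(H>4)&(H<14)&(S>200)&(V>150)&(W[...,2]<110)
    if o.sum()>2: print(n,"orange",o.sum(),np.median(W[o],0).round(1), W[o][:,2].min().round(1))
E
python3 look.py a
python3 - <<'E'
from h import *
f=grab_frame("wrist"); np.savez("w2.npz",**f)
cv2.imwrite("pics/w2.png",f["pixels"])
E
```

```text
[591.6 -42.7 291.5] [-15.    4.   94.2  -0.1  81.9 -82.3] 55.58298541217676
scene handle 310 [592.7 -32.4 207.2] zmax 231.8 top [587.9 -38.9 229.7]
scene thumb 134 [465.1  13.5 153.7]
scene armtop [(-15, np.float64(139.6)), (-5, np.float64(138.9)), (5, np.float64(139.3)), (15, np.float64(141.3)), (25, np.float64(140.5)), (35, np.float64(126.4)), (45, np.float64(126.1)), (55, np.float64(126.8)), (65, np.float64(126.8)), (75, np.float64(127.8)), (85, np.float64(130.7)), (95, np.float64(130.4))]
scene orange 25 [598.1 -34.9  84.2] 78.4
side handle 319 [585.7 -31.6 204.7] zmax 231.5 top [586.  -37.6 229.7]
side thumb 153 [462.9  13.9 154.2]
side armtop [(-15, np.float64(139.8)), (-5, np.float64(138.9)), (5, np.float64(140.1)), (15, np.float64(141.3)), (25, np.float64(142.9)), (35, np.float64(126.2)), (45, np.float64(127.1)), (55, np.float64(127.4)), (65, np.float64(128.3)), (75, np.float64(127.5)), (85, np.float64(130.5)), (95, np.float64(129.7))]
side orange 4 [582.1 -40.3  83.9] 81.7
```

View pics/w2.png

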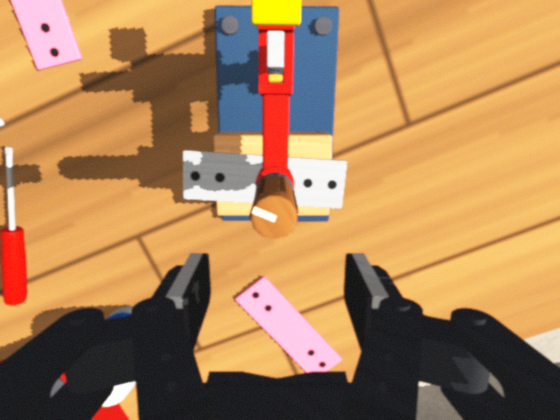

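The wrist view shows the handle top at (275,217) with its white mark at (265,214). The thumb plate is at (277,10), and the strap is still square across the block. The plate has stayed down at z≈154 and the handle leans slightly, so the jaw is cocked.

Run:
```python
from h import *
f=dict(np.load("w2.npz")); W=cloud(f); s=arm.read_state()
m=(W[...,2]>226)&(W[...,2]<240)&(np.hypot(W[...,0]-588,W[...,1]+40)<30); P=W[m]
print(len(P),np.median(P,0),cv2.minEnclosingCircle(P[:,:2].astype(np.float32)))
c=np.array(cv2.minEnclosingCircle(P[:,:2].astype(np.float32))[0]); d=np.r_[c-s["tcp_pos"][:2],0]
print(s["ee_rot"].T@d)
# handle lower part axis
for z in (222,214,200,180):
    q=W[(abs(W[...,2]-z)<3)&(np.hypot(W[...,0]-588,W[...,1]+40)<30)]; print(z,len(q),q.mean(0) if len(q) else 0)
# white mark yaw
H,S,V=cv2.split(cv2.cvtColor(f["pixels"],cv2.COLOR_BGR2HSV)); w=m&(S<70)&(V>170); print(cv2.minAreaRect(W[w][:,:2].astype(np.float32)))
```

```text
1648 [585.2241045  -42.01606365 230.16968413] ((585.9210205078125, -42.38010787963867), 13.863824844360352)
[ 3.21299995 -2.58025738  0.00669631]
222 130 [577.37895867 -38.38215825 221.71280689]
214 84 [576.90168386 -38.22660714 214.07778121]
200 63 [577.00770248 -37.70572946 200.34102662]
180 53 [578.39143297 -38.76471856 179.98342914]
((582.084716796875, -46.54202651977539), (14.779294967651367, 4.930783748626709), 43.28071594238281)
```

step_arm(moves=[0.5, 0, 0, 0, 0, 0, 0.3, 0, 0, 0, 0, -2.2, 0, 0.3, 0, 0, 2.5, 0, 0, 0, 0.3, 0, 0, 2.5, 0, 0, 0, 0.3, 0, 0, 2.5, 0, 0, 0, 0.3, 0, 0, 1.6, 0, 0, 0, 0.3, 0, 0, 0.5, 0, 0, 0, 0.3, 0, 0, 0, 0, 0, 0, 0.3])

```text
t: 11.05
tcp_pos: [589.1, -40.6, 197.1]
ee_rot: [[-0.922, 0.385, 0.035], [0.385, 0.923, -0.015], [-0.038, -0.0, -0.999]]
force: [-0.2, -0.4, 0.7]
grip_width: 55.9
gripper_force: 0.0
```

step_arm(moves=[0.1, -0.1, 0.1, 0, 0, 0, 0.3, 0, 0, 0, 0, 0, 0, -0.2, 0, 0, 0, 0, 0, 0, -0.3], newtons=40)

```text
t: 11.35
tcp_pos: [588.7, -41.6, 197.2]
ee_rot: [[-0.922, 0.386, 0.037], [0.385, 0.923, -0.015], [-0.04, 0.0, -0.999]]
force: [-0.2, -1.8, 0.8]
grip_width: 30.2
gripper_force: 0.9
```

step_arm(moves=[0, 0, 0, 0, 0, 0, -0.45, 0, 0, 0, 0, 0, 0, -0.6, 0, 0, 0, 0, 0, 0, -1, 0, 0, 0, 0, 0, 0, -1])

```text
t: 11.75
tcp_pos: [588.7, -42.2, 197.2]
ee_rot: [[-0.922, 0.386, 0.037], [0.385, 0.923, -0.017], [-0.04, -0.001, -0.999]]
force: [-2.1, -4.4, 5.6]
grip_width: 26.7
gripper_force: 39.3
```

Run:
```python
from h import *
s=arm.read_state()
for k in("t","tcp_pos","force","wrist_torque","grip_width","gripper_force","qpos"): print(k,np.round(s[k],2))
print((s["ee_rot"].T@s["force"]).round(1),(s["ee_rot"].T@s["wrist_torque"]).round(3))
```

```text
t 11.75
tcp_pos [588.68 -42.19 197.17]
force [-2.08 -4.44  5.55]
wrist_torque [-0.89  0.43 -0.03]
grip_width 26.7
gripper_force 39.34
qpos [-14.93   6.74 101.31  -0.4   69.67 -82.12]
[-0.  -4.9 -5.5] [ 0.989  0.055 -0.01 ]
```

step_arm(moves=[0, -0.08, -0.1, 0, 0, 0, -1, 0, 0, 0, 0, 0, 0, -1])

```text
t: 11.95
tcp_pos: [588.3, -42.3, 197.5]
ee_rot: [[-0.922, 0.386, 0.037], [0.385, 0.923, -0.015], [-0.04, 0.0, -0.999]]
force: [0.5, -4.2, 2.5]
grip_width: 26.8
gripper_force: 39.3
```

step_arm(moves=[0, 0, 0.02, 0, 0, 5, -1, 0, 0, 0.02, 0, 0, 5, -1, 0, 0, 0.02, 0, 0, 5, -1, 0, 0, 0.02, 0, 0, 5, -1])

```text
t: 12.35
tcp_pos: [588.3, -42.4, 196.9]
ee_rot: [[-0.732, 0.68, 0.037], [0.68, 0.733, -0.016], [-0.037, 0.013, -0.999]]
force: [-0.7, -3.5, 3.9]
grip_width: 27.1
gripper_force: 39.5
```

```bash
cat > st.py <<'E'
from h import *
s=arm.read_state()
for k in("t","tcp_pos","grip_width","gripper_force"): print(k,np.round(s[k],2))
R=s["ee_rot"]; print("yaw",np.degrees(np.arctan2(R[1,0],R[0,0])).round(1),"j6",s["qpos"][5].round(1),"toolF",(R.T@s["force"]).round(1),"toolT",(R.T@s["wrist_torque"]).round(3))
E
python3 st.py
```

```text
t 12.35
tcp_pos [588.35 -42.38 196.9 ]
grip_width 27.08
gripper_force 39.52
yaw 137.1 j6 -62.0 toolF [-2.  -3.  -3.9] toolT [ 0.591 -0.309 -0.171]
```

step_arm(moves=[0, 0, 0.012, 0, 0, 5, -1, 0, 0, 0.012, 0, 0, 5, -1, 0, 0, 0.012, 0, 0, 5, -1, 0, 0, 0.012, 0, 0, 5, -1, 0, 0, 0.012, 0, 0, 5, -1, 0, 0, 0.012, 0, 0, 5, -1, 0, 0, 0.012, 0, 0, 5, -1, 0, 0, 0.012, 0, 0, 5, -1])

```text
t: 13.15
tcp_pos: [588.3, -42.4, 196.0]
ee_rot: [[-0.124, 0.992, 0.037], [0.992, 0.125, -0.016], [-0.02, 0.034, -0.999]]
force: [-1.9, -3.9, 4.8]
grip_width: 26.8
gripper_force: 39.6
```

```bash
python3 st.py; python3 look.py b
python3 - <<'E'
from h import *
f=dict(np.load("side_b.npz"));cv2.imwrite("pics/b.png",cv2.resize(f["pixels"][150:285,215:340],None,fx=4.4,fy=4.4,interpolation=cv2.INTER_CUBIC))
E
```

```text
t 13.15
tcp_pos [588.35 -42.39 196.03]
grip_width 26.77
gripper_force 39.62
yaw 97.1 j6 -22.0 toolF [-3.7 -2.2 -4.8] toolT [ 0.205 -0.702 -0.093]
[588.3 -42.4 196. ] [-15.    6.8 101.4  -0.3  69.6 -22. ] 26.769965076064867
scene handle 237 [589.9 -30.  201.9] zmax 249.9 top [593.6 -28.  254.8]
scene thumb 137 [465.3  13.6 153.7]
scene armtop [(-15, np.float64(139.8)), (-5, np.float64(137.9)), (5, np.float64(139.0)), (15, np.float64(140.4)), (25, np.float64(140.9)), (35, np.float64(125.5)), (45, np.float64(126.4)), (55, np.float64(126.2)), (65, np.float64(127.5)), (75, np.float64(126.9)), (85, np.float64(130.0)), (95, np.float64(130.6))]
scene orange 24 [598.1 -34.9  83. ] 79.0
side handle 323 [586.5 -31.5 204.8] zmax 239.7 top [596.7 -31.  246.5]
side thumb 157 [462.9  13.8 154.4]
side armtop [(-15, np.float64(138.8)), (-5, np.float64(140.3)), (5, np.float64(140.0)), (15, np.float64(140.9)), (25, np.float64(141.1)), (35, np.float64(126.4)), (45, np.float64(126.6)), (55, np.float64(127.6)), (65, np.float64(128.0)), (75, np.float64(128.4)), (85, np.float64(130.6)), (95, np.float64(130.1))]
```

View pics/b.png

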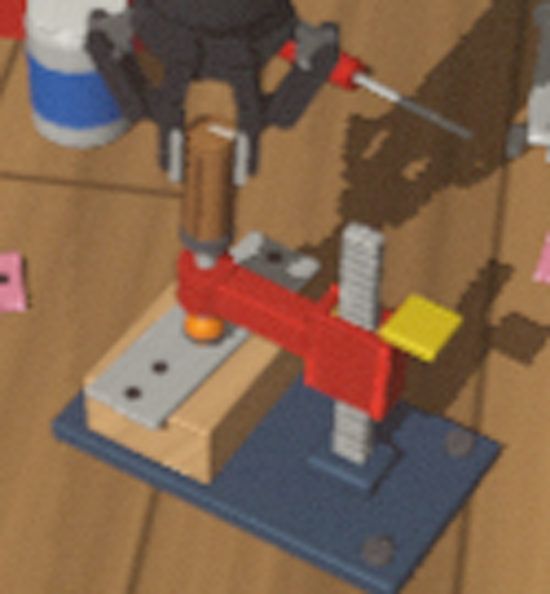

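The crop shows the handle held between the pads at (210,150), the nose on the strap at (203,325), and strap and block square and unmoved. The tool has dropped 1.5 mm over 60°, or 1.4 mm per rad, which matches a bound jaw. About 65° remain.

step_arm(moves=[0, 0, 0.01, 0, 0, 5, -1, 0, 0, 0.01, 0, 0, 5, -1, 0, 0, 0.01, 0, 0, 5, -1, 0, 0, 0.01, 0, 0, 5, -1, 0, 0, 0.01, 0, 0, 5, -1, 0, 0, 0.012, 0, 0, 5, -1, 0, 0, 0.012, 0, 0, 5, -1, 0, 0, 0.012, 0, 0, 5, -1])

```text
t: 14.05
tcp_pos: [588.3, -42.5, 195.1]
ee_rot: [[0.542, 0.84, 0.036], [0.841, -0.541, -0.016], [0.006, 0.039, -0.999]]
force: [-1.8, -2.9, 5.3]
grip_width: 27.0
gripper_force: 39.6
```

```bash
python3 st.py
```

```text
t 14.05
tcp_pos [588.29 -42.49 195.13]
grip_width 27.02
gripper_force 39.59
yaw 57.2 j6 17.9 toolF [-3.4  0.2 -5.3] toolT [-0.307 -0.717 -0.188]
```

step_arm(moves=[0, 0, 0.012, 0, 0, 5, -1, 0, 0, 0.012, 0, 0, 5, -1, 0, 0, 0.012, 0, 0, 5, -1, 0, 0, 0.012, 0, 0, 5, -1, 0, 0, 0.012, 0, 0, 5, -1])

```text
t: 14.55
tcp_pos: [588.2, -42.6, 194.5]
ee_rot: [[0.846, 0.532, 0.036], [0.533, -0.846, -0.016], [0.022, 0.033, -0.999]]
force: [-1.4, -3.4, 4.9]
grip_width: 26.9
gripper_force: 39.7
```

```bash
python3 st.py
```

```text
t 14.55
tcp_pos [588.2  -42.57 194.53]
grip_width 26.91
gripper_force 39.65
yaw 32.2 j6 42.9 toolF [-2.9  2.3 -4.9] toolT [-0.655 -0.695 -0.13 ]
```

step_arm(moves=[0, 0, 0, 0, 0, 0, -0.5, 0, 0, 0, 0, 0, 0, 0, 0, 0, 0, 0, 0, 0, 0.3, 0, 0, -1.5, 0, 0, 0, 0.3, 0, 0, -2.5, 0, 0, 0, 0.3, 0, 0, -3, 0, 0, 0, 0.3, 0, 0, -2.5, 0, 0, 0, 0.3, 0, 0, 0, 0, 0, 0, 0.3, 0, 0, 0, 0, 0, 0, 0.3])

```text
t: 15.45
tcp_pos: [584.7, -40.5, 289.5]
ee_rot: [[0.844, 0.534, 0.037], [0.535, -0.845, -0.015], [0.023, 0.032, -0.999]]
force: [-0.3, 0.0, -0.6]
grip_width: 55.5
gripper_force: 0.0
```

```bash
python3 look.py c
python3 - <<'E'
from h import *
f=grab_frame("wrist"); np.savez("w3.npz",**f); cv2.imwrite("pics/w3.png",f["pixels"])
for n in("w2","w3"):
    f=dict(np.load(n+".npz")); W=cloud(f); H,S,V=cv2.split(cv2.cvtColor(f["pixels"],cv2.COLOR_BGR2HSV))
    m=(W[...,2]>222)&(W[...,2]<236)&(np.hypot(W[...,0]-587,W[...,1]+41)<20); P=W[m]; w=m&(S<70)&(V>150)
    c=cv2.minEnclosingCircle(P[:,:2].astype(np.float32)); q=W[w].mean(0)
    top=P[P[:,2]>np.percentile(P[:,2],50)-3]
    print(n,len(P),c,"top z",np.median(top[:,2]),"mark",w.sum(),q,np.degrees(np.arctan2(q[1]-c[0][1],q[0]-c[0][0])),cv2.minAreaRect(W[w][:,:2].astype(np.float32)))
    st=(abs(W[...,2]-66)<6)&(S<40)&(V>100); print(n,"strap",st.sum(),W[st].mean(0),cv2.minAreaRect(W[st][:,:2].astype(np.float32)))
E
```

```text
[584.7 -40.5 289.5] [-14.9   1.7  96.8  -0.3  79.3  42.8] 55.546987244717776
scene handle 290 [591.7 -32.3 206.2] zmax 229.1 top [586.1 -38.8 226.8]
scene thumb 135 [464.8  13.6 153.2]
scene armtop [(-15, np.float64(138.9)), (-5, np.float64(137.8)), (5, np.float64(139.6)), (15, np.float64(141.3)), (25, np.float64(140.0)), (35, np.float64(126.8)), (45, np.float64(127.6)), (55, np.float64(127.2)), (65, np.float64(128.4)), (75, np.float64(128.5)), (85, np.float64(130.3)), (95, np.float64(130.9))]
scene orange 30 [599.6 -34.3  84.5] 77.4
side handle 314 [584.5 -31.5 200.5] zmax 229.8 top [585.1 -38.7 227.4]
side thumb 156 [462.4  13.8 153.7]
side armtop [(-15, np.float64(137.5)), (-5, np.float64(139.3)), (5, np.float64(140.1)), (15, np.float64(141.3)), (25, np.float64(140.5)), (35, np.float64(127.7)), (45, np.float64(127.0)), (55, np.float64(128.4)), (65, np.float64(129.5)), (75, np.float64(129.9)), (85, np.float64(131.5)), (95, np.float64(130.5))]
w2 1704 ((585.9625244140625, -42.90948486328125), 14.241353034973145) top z 230.18903827637175 mark 191 [581.9627643  -46.49264665 230.69999611] -138.14461294842135 ((582.084716796875, -46.54202651977539), (14.779294967651367, 4.930783748626709), 43.28071594238281)
w2 strap 5689 [590.78505562 -60.61457867  65.67131893] ((593.5345458984375, -58.56024932861328), (164.8154754638672, 50.273284912109375), 63.52273941040039)
w3 1685 ((585.1928100585938, -41.130794525146484), 14.0177640914917) top z 227.61957031844278 mark 187 [583.73470433 -35.672928   227.92696807] 104.95762800030144 ((583.6253662109375, -35.835113525390625), (4.785464763641357, 14.536147117614746), 8.883432388305664)
w3 strap 6140 [602.68616865 -56.06985951  65.68955165] ((623.062255859375, -146.6402130126953), (150.01046752929688, 335.5484924316406), 18.559110641479492)
```

View pics/w3.png

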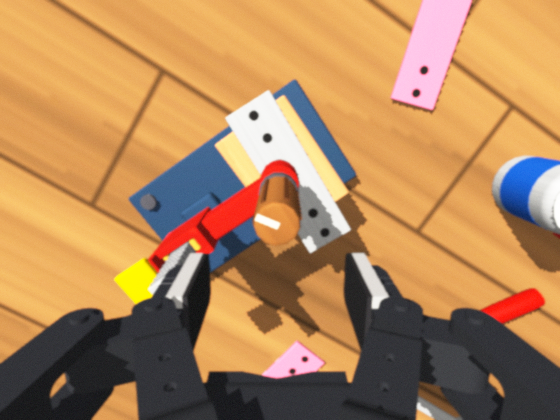

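The wrist view shows the handle top at (278,222) with its mark turned about 124° clockwise, so the hand didn't slip. The handle has sunk about 2.6–3 mm, giving an estimated nose squeeze of about 4 mm. The strap is still square on the block, and the fingers are open and clear, so I'm handing in.

```bash
python3 -c "
from workcell import job_done
print(job_done())"
```

```text
the job is handed in; nothing more can be done
None
```

I clamped the strap and handed the job in. The jaw was pushed until it bound at about 14 N, then the handle was screwed about 124° clockwise, for an estimated nose squeeze of about 4 of its 6 mm. I worked the squeeze out from the turn and the handle's drop, with the starting squeeze assumed. The strap looked square on the block in the last picture, and the gripper was open and clear.

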